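Roll the feed roller up the ramp to its stop

TASK

Slowly push the orange roller up the wooden ramp with the fingertips, over the crest and into the cradle at the top, so that it rests against the stop block. Keep it under control on the slope, so that it neither rolls back nor runs off freely; only push it, never pick it up. Leave the ramp with the roller lying in its cradle by itself, and leave the wax tin, the spectacle case and the gouge beside it alone.

Things in the scene. Friction and masses are not known exactly. Their poses are not given: they have to be found in the camera images.
- roller: Orange rubber-covered machine roller with steel end faces, a plain solid cylinder 48 mm in diameter and 112 mm long, 0.35 to 0.7 kg, lying on the ramp's flat lower part and free to roll. Pushed off its middle it turns askew and may bind between the rails. Origin at its centre; its y axis is the cylinder's axis (it lies across the ramp); x and z turn as it rolls.
- ramp: Fixed wooden ramp, 455 x 136 mm. Origin at its underside on the bench, midway across; x runs level in the uphill direction, y across, z up. Lower part flat, floor at z = 12 mm, from x = -225 mm (lip across the end there, 10 mm thick, 14 mm high) to the slope's foot at x = -45 mm. Waxed side rails all along, 116 mm apart inside, 10 mm thick, 30 mm above the floor, guide the roller with 2 mm play at each end.
- foot (a point): Foot of the slope, on the floor, midway across: x = -45 mm, z = 12 mm in the ramp's frame. From here the floor rises at 8 degrees; anywhere on this slope the roller rolls back if let go.
- crest (a point): Crest of the ramp, on the floor, midway across: x = +155 mm, z = 40 mm in the ramp's frame. Beyond it the floor falls at 8 degrees as a short cradle to the upright face of the stop block at x = +207 mm (24 mm thick, top at z = 80 mm). Once past the crest the roller rolls down to the stop by itself and stays.
- seat (a point): Where the roller's centre is when it lies in the cradle against the stop: at x = +183 mm, y = 0, z = 60 mm in the ramp's frame. Axes as the ramp's.
- wax_tin: Bystander: round dark blue tin, 69 mm in diameter, 32 mm high, standing on the bench beyond the ramp's top end. Origin at the centre of its underside.
- spectacle_case: Bystander: brown hard spectacle case, 58 x 150 x 30 mm, lying on the bench along the far side of the ramp. Origin at the centre of its underside, y along its length.
- gouge: Bystander: carving gouge with a wooden handle, 30 x 241 x 33 mm, lying on the bench beyond the ramp's lower end. Origin at the centre of its underside, y along its length.
Things that resemble listed ones, but are neither listed nor needed, are in the scene too. Of the things shaped like the roller, the orange one is meant.

How it is judged:
On the way:
1. the roller is on the slope, pushed by the robot (x of roller in the frame of ramp between -0.015 and 0.155 m and contact force between any of the fingers, the arm and roller above 0.1 N), for 0.1 s.
At the end, for the whole second after the job is handed in: the roller lies still in the cradle at the top of the ramp, against the stop block: its centre within 5 mm along the ramp and 4 mm in height of the seat point, its axis across the ramp within 0.1 rad (x of roller in the frame of ramp between 0.178 and 0.188 m and z of roller in the frame of ramp between 0.0564 and 0.0644 m and angle between the y axis of roller and the y axis of ramp, either way round below 0.1 rad and linear speed of roller below 0.01 m/s and angular speed of roller below 0.2 rad/s); the robot touches nothing.
It fails at once if the roller is lifted more than about 12 mm off the ramp, or carried ((x of roller in the frame of ramp below -0.045 m and z of roller in the frame of ramp above 0.05 m) or (x of roller in the frame of ramp below 0.055 m and z of roller in the frame of ramp above 0.064 m) or z of roller in the frame of ramp above 0.079 m).
It fails at once if the roller runs free on the slope: it rolls up or back faster than 0.2 m/s with nothing touching it, or faster than 0.3 m/s in any case (x of roller in the frame of ramp between -0.025 and 0.145 m and (linear speed of roller above 0.3 m/s or (linear speed of roller above 0.2 m/s and contact force between each of the fingers, the arm and roller below 0.02 N))).
It fails at once if the roller leaves the ramp (z of roller in the frame of ramp below 0.025 m).
It fails at once if the wax tin, the spectacle case or the gouge is moved more than 20 mm (distance of any of wax_tin, spectacle_case, gouge from where it was at the start of the episode above 0.02 m).
It also fails if it takes over 40 s, if anything falls off the work surface, if the arm or the gripper's body presses on something with over 40 N, if the wrist force passes 120 N, or if a joint passes its speed limit or range.

ROBOT

A 7-joint arm with a two-finger parallel gripper is mounted at the origin on a cart in front of the work surface, level with it; the furniture and walls round the work are solid. World frame = base frame: x ahead of the robot, y to its left, z up, the work surface at z = 0. Lengths are in m, angles in rad, forces in N, time in s.
With the tool pointing down it reaches from about 0.425 to 0.925 m from the base axis. Payload 6.8 kg.
Tool frame: the origin (TCP) lies on the centre line of the jaws, within the pads' length; the fingertips stand bot.finger_overhang ahead of it and the grasp point (between the pads) lies 3 mm ahead of it (bot.finger_overhang is the distance from the TCP to the fingertips, in m); z points along the fingers, y is the direction in which the jaws open and shut (so a half turn about z gives the same grasp; the last joint's range is limited). The gripper opens to 85 mm and grips with 20 to 120 N. Pads are 22 mm wide; open, the fingers measure 114 mm over their backs; the gripper's body (76 mm by 85 mm) begins 54 mm behind the grasp point. The pads swing forward as they close: fully open they stand 13 mm farther back than shut.
Start: joints at [-1.383, 0.477, 0.022, 1.555, -0.011, 1.109, -0.083], TCP at [0.197, 0.646, 0.253] pointing down, gripper open.
Joint ranges: [-2.96, 2.96], [-0.34, 2.1], [-1.41, 1.46], [0.24, 2.44], [-1.37, 4.51], [0.17, 1.92], [-2.96, 2.96]. Speed limits (rad/s): [2.39, 2.39, 3.14, 3.14, 3.14, 3.14, 3.14].

INTERFACE

Orientations are given as a unit quaternion [w, x, y, z].
In Python, from station import bot gives the robot as it stands.
- The arm moves only by the tool drive_tool, never from a script. Its argument "increments" is text: rows parted by semicolons, each of 4 numbers parted by spaces: the shift along the world's x, y, z in m, then the turn about the world's z in rad. In form: tx ty tz spin; .... A call has 1 to 12 rows; each row shifts and turns the commanded pose from where the row before left it; what a row does not reach is not made up. A row lasts 1/12 s, in which the tool goes at most 41.7 mm and 7.16 degrees, less where a joint would pass 70% of its speed; a pose out of reach is approached as far as the arm can. A call is refused whole if a number of a shift passes 0.0417 or a number of a turn 0.125, either way. A call with a gripper value outside its range is refused whole. "grip" is the opening, from 0 (shut) to 1 (fully open), set as the call begins (left out, the last holds). The fingers move at their own pace and stop on an object; "squeeze" is the grip in N (left out, the last holds). Time passes only in rows, so rows that do not move let the fingers close. It gives the time, the measured TCP pose, the force and the opening at its end, in the units of the state.
- bot.get_obs(): the state, without advancing time (a new reading comes with each control period).
- bot.read_camera(name): name is "scene" or "top" or "wrist"; returns the picture (420x560x3 uint8, red, green, blue); there is no depth.
- bot.calibration(name): a dict with "fx", "fy", "cx", "cy" (pixels), "camera_from_world" (4x4, takes a point from world to camera coordinates). Camera axes: x right, y down, z forward; pixel columns grow to the right and rows downward; lengths in m; the calibration is good to about 2 mm. A picture is of the moment at which its call begins: read the wrist's pose just before it. calibration takes no time and is no camera call; for the wrist camera it gives the pose at the moment of the call.
- bot.hand_in(): hands the job in, once; it reports no verdict.
The state is a dict: "t": time; "q": joint angles; "joint_vel": joint speeds; "joint_torque": joint torques, N m; "eef_pos": TCP position; "tool_rot": TCP orientation; "contact_force": force on the tool from outside, world axes, zero at the start; "torque": the same for the moment, N m; "gripper_width": opening from 0.0 (shut) to 1.0 (fully open).
Only numpy, scipy, OpenCV 4.12 (cv2) and the standard library are available. Lean on these libraries where they do the work, as an engineer would, in place of code of your own. Each camera call takes 0.05 s, during which the arm holds its last target.

## Working session

There is one attempt and no reset: what is moved stays moved. The work goes in short steps, Python scripts to look and compute and a tool call to move; the robot and the scene stay as the last step left them, time stands still between calls to the robot, and variables do not carry over. Pictures are saved under pics/ and viewed, and the job is handed in when it is done.

Besides the shell and the picture viewer there is one more tool, called after "Call:" as name(argument=value, ...), one argument or row to a line, values as JSON. drive_tool: Moves the arm, as the interface text tells. Its arguments: {"type":"object","properties":{"increments":{"type":"string"},"grip":{"type":"number"},"squeeze":{"type":"number"}},"required":["increments"]}

```bash
mkdir -p pics; ls
python3 - <<'E'
from station import bot
import cv2
o=bot.get_obs()
for k in o: print(k,o[k])
print(bot.finger_overhang)
for n in ["scene","top","wrist"]:
    c=bot.calibration(n); im=bot.read_camera(n)
    cv2.imwrite(f"pics/a_{n}.png",im[:,:,::-1]); print(n,c)
E
```

```text
pics
t 0.0
q [-1.38310953  0.47776955  0.0223469   1.55645288 -0.01152641  1.10927412
 -0.08310117]
joint_vel [ 0.00173829 -0.00052742  0.00041264 -0.00172417 -0.00077936  0.00022488
  0.00018414]
joint_torque [-1.09854800e-04 -5.96442819e+01  1.60793625e+00 -2.81203938e+01
  1.24320877e-02  9.09651106e-03  1.91646950e-05]
eef_pos [0.19660677 0.64516303 0.25234568]
tool_rot [-7.58764854e-05  1.47353675e-01  9.89083468e-01 -8.84735287e-04]
contact_force [-0.1779577   0.28679203 -0.47356081]
torque [-0.02627953 -0.00714255 -0.03177614]
gripper_width 1.002681957460198
0.022
scene {'fx': 421.72740340882115, 'fy': 421.72740340882115, 'cx': 276.7045403680619, 'cy': 214.70357785490023, 'camera_from_world': array([[ 0.63366829, -0.77359546, -0.0038157 , -0.28325866],
       [-0.52573467, -0.42701149, -0.73570663,  0.2921343 ],
       [ 0.56750996,  0.46820001, -0.67728959,  0.98384862],
       [ 0.        ,  0.        ,  0.        ,  1.        ]])}
top {'fx': 510.46042672720364, 'fy': 510.46042672720364, 'cx': 283.16867419472, 'cy': 214.23748680032182, 'camera_from_world': array([[ 4.80217943e-03, -9.99987766e-01, -1.18582946e-03,
         3.47476467e-02],
       [-9.87188511e-01, -4.55158015e-03, -1.59493342e-01,
         4.88545365e-01],
       [ 1.59485993e-01,  1.93655286e-03, -9.87198292e-01,
         1.38544257e+00],
       [ 0.00000000e+00,  0.00000000e+00,  0.00000000e+00,
         1.00000000e+00]])}
wrist {'fx': 337.1111934079548, 'fy': 337.1111934079548, 'cx': 280.15028576556597, 'cy': 209.41347093019507, 'camera_from_world': array([[ 0.29009807,  0.95699623, -0.00115335, -0.67424985],
       [ 0.91055444, -0.2756487 ,  0.30807207, -0.04016075],
       [ 0.29450589, -0.0904213 , -0.95136232,  0.38036122],
       [ 0.        ,  0.        ,  0.        ,  1.        ]])}
```

View pics/a_scene.png

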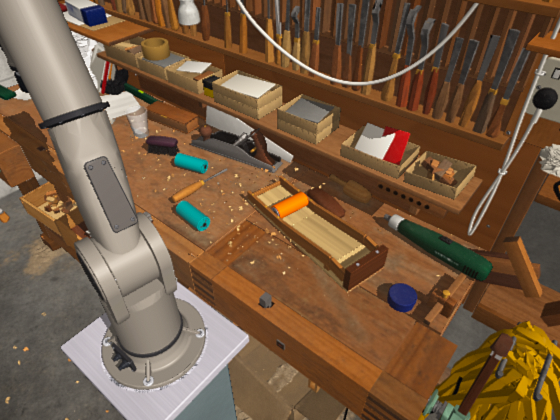

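View pics/a_top.png

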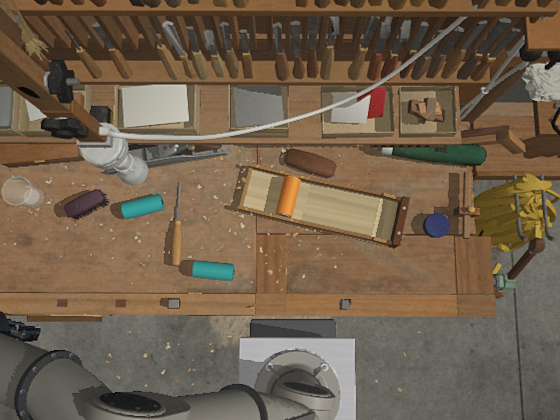

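View pics/a_wrist.png

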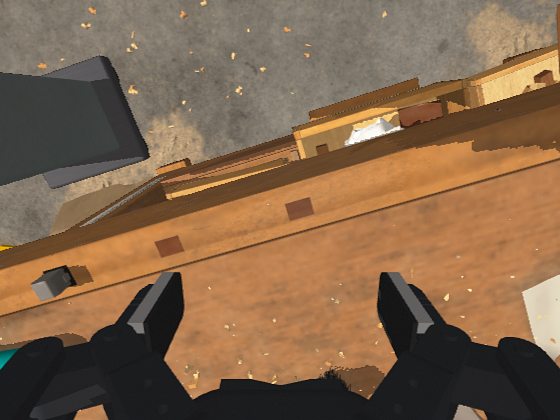

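The top view shows the ramp, with its lip at the left near (240,188) and the stop block at the right near (400,222), so uphill is about world -y. Roller candidates in the top view:
- the orange cylinder at (289,196)
- teal cylinders at (142,206) and (213,270)
- the brown spectacle case at (310,162)

The orange one on the ramp is the one I want. I'll check it in a close crop.

Run:
```python
import cv2
a=cv2.imread("pics/a_top.png")[140:260,220:420]
cv2.imwrite("pics/crop1.png",cv2.resize(a,None,fx=4,fy=4,interpolation=cv2.INTER_CUBIC))
a=cv2.imread("pics/a_scene.png")[165:295,235:395]
cv2.imwrite("pics/crop2.png",cv2.resize(a,None,fx=4,fy=4,interpolation=cv2.INTER_CUBIC))
```

```text
(no output)
```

View pics/crop1.png

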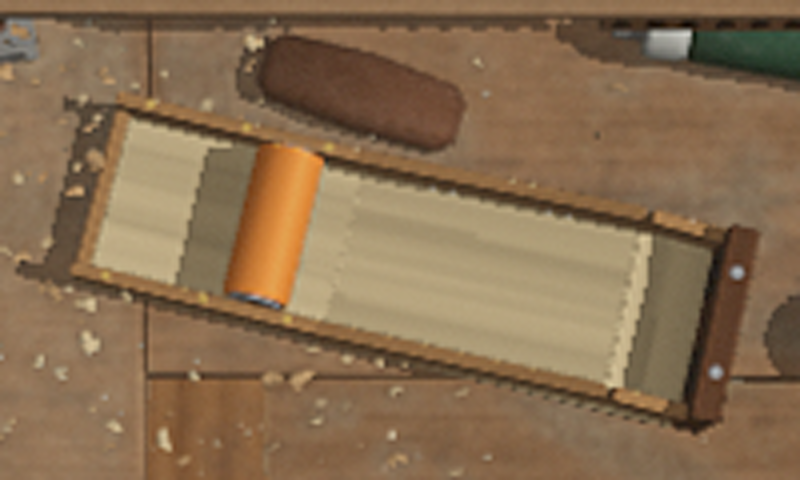

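View pics/crop2.png

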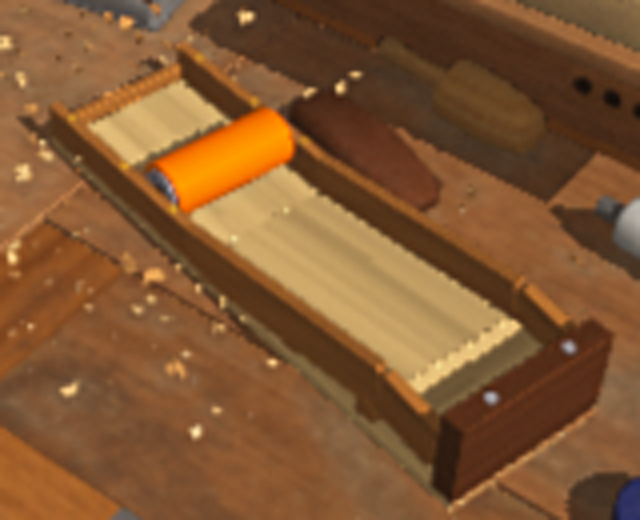

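```bash
cat > h.py <<'E'
from station import bot
import cv2, numpy as np
def ray(c,uv):
    T=c["camera_from_world"];R=T[:3,:3];t=T[:3,3]
    d=R.T@np.array([(uv[0]-c["cx"])/c["fx"],(uv[1]-c["cy"])/c["fy"],1.]);return -R.T@t,d
def cast(c,uv,z):
    o,d=ray(c,uv);return o+d*(z-o[2])/d[2]
def proj(c,P):
    P=np.atleast_2d(P);T=c["camera_from_world"];p=P@T[:3,:3].T+T[:3,3]
    return np.c_[c["fx"]*p[:,0]/p[:,2]+c["cx"],c["fy"]*p[:,1]/p[:,2]+c["cy"]]
def fit(L,W):
    L=np.array(L);W=np.array(W);lc=L.mean(0);wc=W.mean(0);A=L-lc;B=W-wc
    th=np.arctan2((A[:,0]*B[:,1]-A[:,1]*B[:,0]).sum(),(A*B).sum())
    R=np.array([[np.cos(th),-np.sin(th)],[np.sin(th),np.cos(th)]])
    t=wc-R@lc; return th,t,(A@R.T-B)
E
python3 - <<'E'
from h import *
top=bot.calibration("top");sc=bot.calibration("scene")
pts=[((118,98),(-.225,.068,.042)),((74,272),(-.225,-.068,.042)),((757,230),(.231,.068,.08)),((735,227),(.207,.068,.08)),((718,424),(.231,-.068,.08)),((690,418),(.207,-.068,.08))]
s2=[((180,47),(-.225,.068,.042)),((53,108),(-.225,-.068,.042)),((610,330),(.231,.068,.08)),((580,318),(.207,.068,.08)),((462,430),(.231,-.068,.08)),((437,408),(.207,-.068,.08))]
def go(c,pts,off):
    W=[cast(c,(off[0]+u/4,off[1]+v/4),l[2])[:2] for (u,v),l in pts]
    th,t,r=fit([l[:2] for _,l in pts],W); print(th,t,np.round(r*1e3,1).tolist());return th,t
r=[go(top,pts,(220,140)),go(sc,s2,(235,165))]
im={"top":cv2.imread("pics/a_top.png"),"scene":cv2.imread("pics/a_scene.png")}
th=r[0][0];t=(r[0][1]+r[1][1])/2
def w(p):
    c,s=np.cos(th),np.sin(th);return np.array([t[0]+c*p[0]-s*p[1],t[1]+s*p[0]+c*p[1],p[2]])
lines=[[(x,-.068,z),(x,.068,z)] for x,z in[(-.225,.042),(.207,.08),(.231,.08)]]+[[(x,-.058,z),(x,.058,z)] for x,z in[(-.045,.012),(.155,.04),(-.215,.012)]]+[[(-.225,y,.042),(-.045,y,.042),(.155,y,.07)] for y in(-.068,.068,.058,-.058)]
for n,c,o,wd in[("top",top,(220,140),(200,120)),("scene",sc,(235,165),(160,130))]:
    a=cv2.resize(im[n][o[1]:o[1]+wd[1],o[0]:o[0]+wd[0]],None,fx=4,fy=4,interpolation=cv2.INTER_CUBIC)
    for L in lines:
        p=proj(c,[w(q) for q in L]);p=((p-o)*4).astype(int)
        cv2.polylines(a,[p.reshape(-1,1,2)],False,(0,255,0),1)
    cv2.imwrite(f"pics/ov_{n}.png",a)
# roller
hsv=cv2.cvtColor(im["top"],cv2.COLOR_BGR2HSV)
for n,c in(("top",top),("scene",sc)):
    hsv=cv2.cvtColor(im[n],cv2.COLOR_BGR2HSV)
    m=cv2.inRange(hsv,(5,170,120),(20,255,255));k,l,st,ce=cv2.connectedComponentsWithStats(m)
    i=[j for j in range(1,k) if st[j,4]>100];print(n,[(st[j].tolist(),ce[j].round(1)) for j in i])
    for j in i:
        p=cast(c,ce[j],.041);d=p[:2]-t;print("ramp xy",np.cos(th)*d[0]+np.sin(th)*d[1],-np.sin(th)*d[0]+np.cos(th)*d[1],p)
E
```

```text
-1.8057125382835326 [ 0.51552468 -0.07011939] [[3.9, -0.1], [-3.2, 2.7], [-1.7, -4.4], [1.9, 4.0], [-1.3, -3.5], [0.3, 1.2]]
-1.801420916516916 [ 0.51327704 -0.06746546] [[6.1, 4.5], [-3.5, 7.6], [-2.1, -5.0], [6.1, -1.9], [-3.5, -3.6], [-3.2, -1.5]]
top [([276, 176, 25, 40, 536], array([287.8, 195. ]))]
ramp xy -0.09716167193405358 0.0060577799703024175 [0.54290775 0.02429057 0.041     ]
scene [([103, 0, 405, 144, 3484], array([308.6,  67.3])), ([517, 0, 43, 8, 176], array([544.3,   2.4])), ([67, 20, 82, 24, 780], array([111.6,  30.9])), ([528, 31, 32, 21, 363], array([546.3,  41.6])), ([147, 103, 52, 30, 581], array([176. , 114.8])), ([0, 132, 34, 55, 784], array([ 12.4, 161.8])), ([539, 175, 21, 27, 246], array([549.3, 187.8])), ([248, 176, 130, 93, 1209], array([299.6, 211.2])), ([172, 180, 32, 22, 268], array([187.1, 190.7])), ([20, 182, 37, 25, 386], array([ 39.7, 194.1])), ([189, 221, 268, 199, 8959], array([323.3, 328.3])), ([517, 237, 34, 66, 414], array([531.7, 270.7])), ([443, 290, 15, 16, 112], array([448.9, 297.4])), ([480, 298, 80, 47, 726], array([522.8, 317.1]))]
ramp
[... 479 characters left out ...]
9509954 0.041     ]
ramp xy 0.33918735006595024 0.6985722961031723 [ 1.11483631 -0.56126434  0.041     ]
ramp xy -0.05365672765940001 0.005790525265737954 [ 0.53252156 -0.01795725  0.041     ]
ramp xy -0.3421887626987781 -0.21300007354796208 [0.38689945 0.31357595 0.041     ]
ramp xy -0.6068505510169385 -0.5858360144813068 [0.08590695 0.65775035 0.041     ]
ramp xy 0.28493745492175776 -0.20383118545416107 [ 0.24984567 -0.29845969  0.041     ]
ramp xy 0.4827782682644005 0.3327732040564505 [ 0.72566187 -0.61576742  0.041     ]
ramp xy 0.4053763349460896 0.09469677108704647 [ 0.51214067 -0.48507639  0.041     ]
ramp xy 0.5434739209469848 0.18356010092992894 [ 0.56641947 -0.64006493  0.041     ]
```

View pics/ov_top.png

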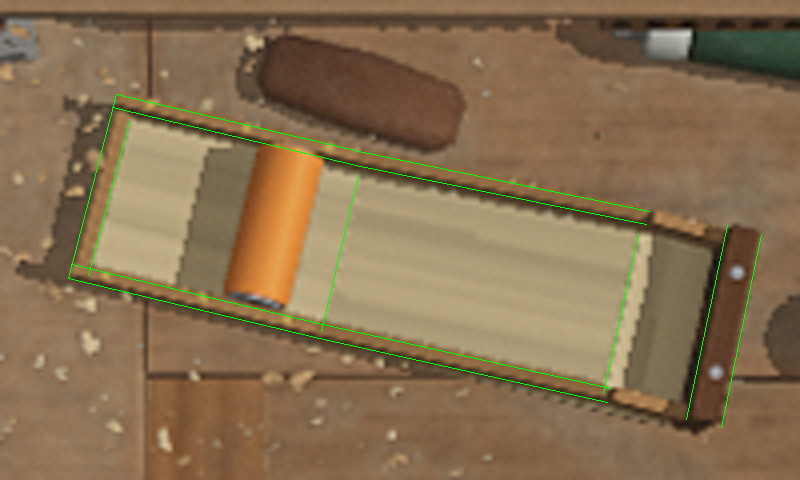

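View pics/ov_scene.png

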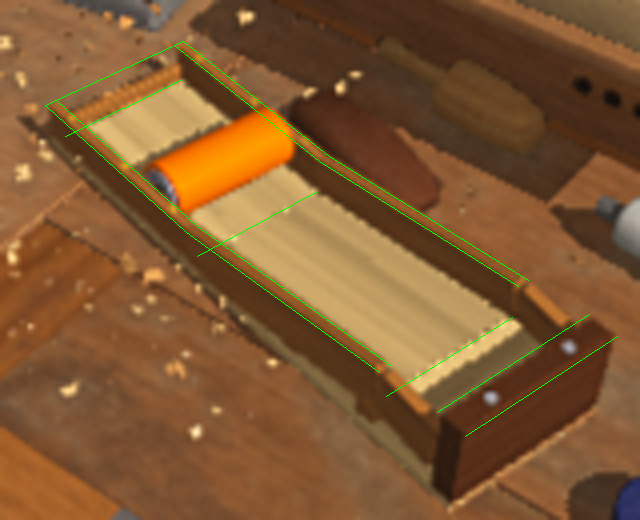

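The drawn ramp model matches both views to within a few mm. That puts the ramp origin near (0.514, -0.069), with uphill along world (-0.231, -0.973), and the roller at ramp x ≈ -0.097. Next I check the overhead lamp against the arm's path.

Run:
```python
from h import *
top=bot.calibration("top");sc=bot.calibration("scene")
for a,b in [((128,168),(189,18)),((100,145),(185,5))]:
    o1,d1=ray(top,a);o2,d2=ray(sc,b)
    s=np.linalg.lstsq(np.c_[d1,-d2],o2-o1,rcond=None)[0]
    print(o1+s[0]*d1,o2+s[1]*d2)
```

```text
[0.4949388  0.32369101 0.52698693] [0.49626603 0.32259707 0.52698006]
[0.53496906 0.37354577 0.53960922] [0.53250505 0.37555506 0.53961694]
```

Call:
drive_tool(
  increments="0.015 -0.023 0 -0.063;0.015 -0.023 0 -0.063;0.015 -0.023 0 -0.063;0.015 -0.023 0 -0.063;0.015 -0.023 0 -0.063;0.015 -0.023 0 -0.063",
  grip=0.45,
)

```text
t: 0.65
eef_pos: [0.2873, 0.5063, 0.2531]
tool_rot: [-0.0, 0.332, 0.943, -0.0]
contact_force: [0.3, 0.1, -0.2]
gripper_width: 0.452
```

The lamp head is at about (0.50, 0.32, 0.53), close to the straight path. I'll pass it on the inner side at a radius of about 0.46 m.

Call:
drive_tool(
  increments="0.011 -0.0287 -0.005 -0.063;0.011 -0.0287 -0.005 -0.063;0.011 -0.0287 -0.005 -0.063;0.011 -0.0287 -0.005 -0.063;0.011 -0.0287 -0.005 -0.063;0.011 -0.0287 -0.005 -0.063;0.011 -0.0287 -0.005 -0.063;0.011 -0.0287 -0.005 -0.063;0.011 -0.0287 -0.005 -0.063",
)

```text
t: 1.4
eef_pos: [0.3859, 0.2479, 0.2081]
tool_rot: [-0.0, 0.583, 0.813, 0.0]
contact_force: [0.7, 0.6, 0.4]
gripper_width: 0.453
```

Call:
drive_tool(
  increments="0.012 -0.027 0 -0.063;0.012 -0.027 0 -0.063;0.012 -0.027 0 -0.063;0.012 -0.027 0 -0.063;0.012 -0.027 0 -0.063;0.0265 -0.0055 0 -0.063;0.0265 -0.0055 0 -0.063;0.0265 -0.0055 0 -0.063;0.0265 -0.0055 0 -0.063;0 0 0 0;0 0 0 0",
)

```text
t: 2.32
eef_pos: [0.5524, 0.0918, 0.2079]
tool_rot: [0.0, 0.786, 0.618, -0.0]
contact_force: [-0.6, 0.2, 0.6]
gripper_width: 0.452
```

Run:
```python
from h import *
o=bot.get_obs();print(o["t"],o["eef_pos"],o["tool_rot"],o["q"].round(2))
c=bot.calibration("wrist");im=bot.read_camera("wrist")[:,:,::-1].copy()
th=-1.804;t=np.array([.514,-.069])
def w(p):
    cc,s=np.cos(th),np.sin(th);return np.array([t[0]+cc*p[0]-s*p[1],t[1]+s*p[0]+cc*p[1],p[2]])
for y in(-.058,.058):
    p=proj(c,[w((x,y,.042)) for x in(-.225,-.045)]).astype(int);cv2.line(im,p[0].tolist(),p[1].tolist(),(0,255,0),1)
cv2.imwrite("pics/b_w.png",im)
cv2.imwrite("pics/b_top.png",bot.read_camera("top")[:,:,::-1])
```

```text
2.3167 [0.55240798 0.09178522 0.20785844] [ 4.00498300e-04  7.85989507e-01  6.18239536e-01 -4.60100070e-04] [-0.71  0.37  0.55  1.91 -0.24  0.92 -0.29]
```

View pics/b_w.png

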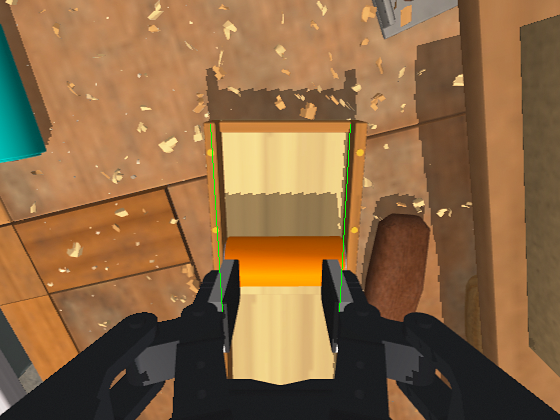

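View pics/b_top.png

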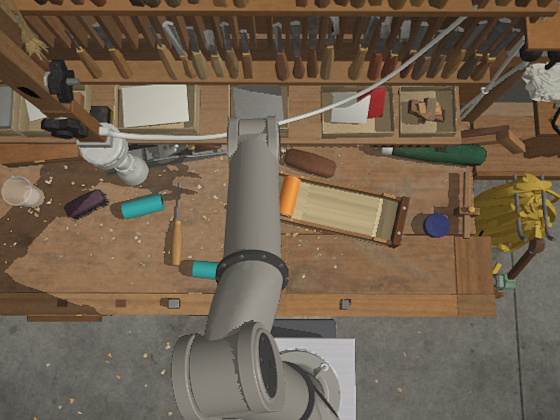

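Run:
```python
import cv2
a=cv2.imread("pics/b_w.png")[105:305,190:390]
cv2.imwrite("pics/crop3.png",cv2.resize(a,None,fx=3,fy=3,interpolation=cv2.INTER_CUBIC))
```

```text
(no output)
```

View pics/crop3.png

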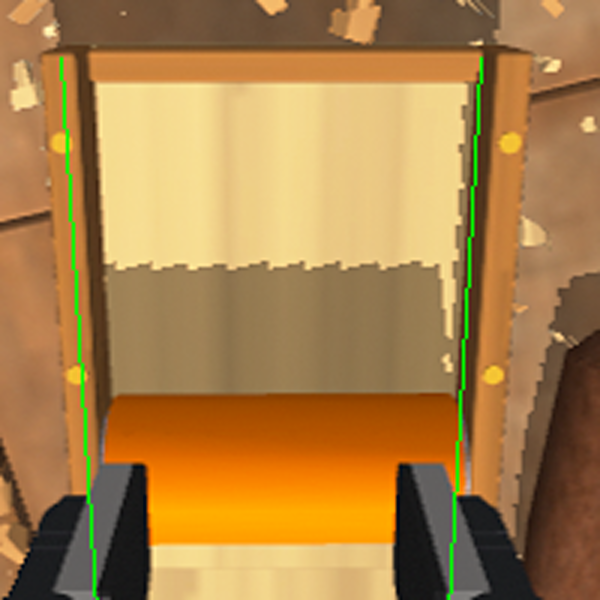

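Run:
```python
from h import *
c=bot.calibration("wrist")
P={k:cast(c,(190+u/3,105+v/3),z) for k,(u,v,z) in dict(LO=(44,52,.042),RO=(530,53,.042),LI0=(77,60,.042),RI0=(496,60,.042),LI1=(93,400,.042),RI1=(477,400,.042),lip=(285,82,.026),rb=(285,394,.041),rf=(285,543,.041)).items()}
th=-1.804;t=np.array([.514,-.069]);R=np.array([[np.cos(th),np.sin(th)],[-np.sin(th),np.cos(th)]])
for k,p in P.items(): print(k,(R@(p[:2]-t)).round(4),p.round(4))
d=P["LI0"]-P["LI1"];print(np.arctan2(-d[1],-d[0]));d=P["RI0"]-P["RI1"];print(np.arctan2(-d[1],-d[0]))
print("cam",c["camera_from_world"][:3,:3].T@-c["camera_from_world"][:3,3])
o,dd=ray(c,(285,105+394/3)); 
# tangent of roller rear/front: solve centre x with plane (ramp x,z)
def tang(v):
    o,d=ray(c,(190+285/3,105+v/3));o2=np.r_[R@(o[:2]-t),o[2]];d2=np.r_[R@d[:2],d[2]]
    n=np.array([d2[2],-d2[0]])/np.hypot(d2[0],d2[2]) # normal in x,z
    # |n.(X-o)|=.024 with z=.036
    return [ (s*.024 - n[1]*(.036-o2[2]))/n[0]+o2[0] for s in(1,-1)]
print(tang(394),tang(543))
```

```text
LO [-0.2273 -0.065 ] [0.5033 0.1672 0.042 ]
RO [-0.2269  0.0687] [0.6333 0.1358 0.042 ]
LI0 [-0.2252 -0.056 ] [0.5115 0.163  0.042 ]
RI0 [-0.225   0.0595] [0.6239 0.1362 0.042 ]
LI1 [-0.1238 -0.0572] [0.4869 0.0647 0.042 ]
RI1 [-0.1237  0.0605] [0.6014 0.0374 0.042 ]
lip [-0.2177  0.0016] [0.5659 0.1425 0.026 ]
rb [-0.1253  0.0017] [0.5446 0.0525 0.041 ]
rf [-0.0734  0.0018] [0.5327 0.002  0.041 ]
-1.8159196082447704
-1.7943263775156488
cam [0.56824729 0.16937503 0.32882688]
[np.float64(-0.1492259004358823), np.float64(-0.09727642082605609)] [np.float64(-0.09837418954350349), np.float64(-0.04253942171511799)]
```

The wrist view confirms the ramp pose to about 2 mm: lip at row 125, orange roller over rows 237–286, fingers within the rails. The roller is at ramp x ≈ -0.098. I'll descend behind it.

Call:
drive_tool(
  increments="0.0015 0 -0.02 0;0 0 -0.02 0;0 0 -0.02 0;0 0 -0.02 0;0 0 -0.02 0;0 0 -0.02 0;0 0 -0.01 0;0 0 -0.01 0;0 0 -0.01 0;0 0 -0.008 0;0 0 0 0;0 0 0 0",
)

```text
t: 3.42
eef_pos: [0.5533, 0.0924, 0.0503]
tool_rot: [-0.0, 0.786, 0.619, -0.0]
contact_force: [0.0, -0.0, 0.5]
gripper_width: 0.449
```

Run:
```python
from h import *
o=bot.get_obs();print(o["t"],o["eef_pos"],o["contact_force"])
a=bot.read_camera("wrist")[:,:,::-1];b=bot.read_camera("scene")[:,:,::-1][150:290,220:400]
cv2.imwrite("pics/c_w.png",a);cv2.imwrite("pics/c_s.png",cv2.resize(b,None,fx=4,fy=4,interpolation=cv2.INTER_CUBIC))
```

```text
3.4167 [0.55326827 0.09237911 0.05034606] [ 0.01616171 -0.01888372  0.49624995]
```

View pics/c_w.png

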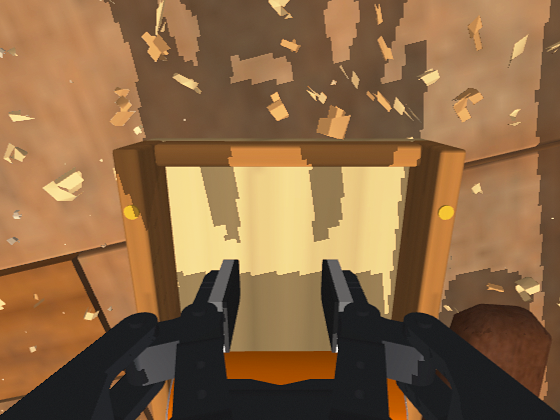

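View pics/c_s.png

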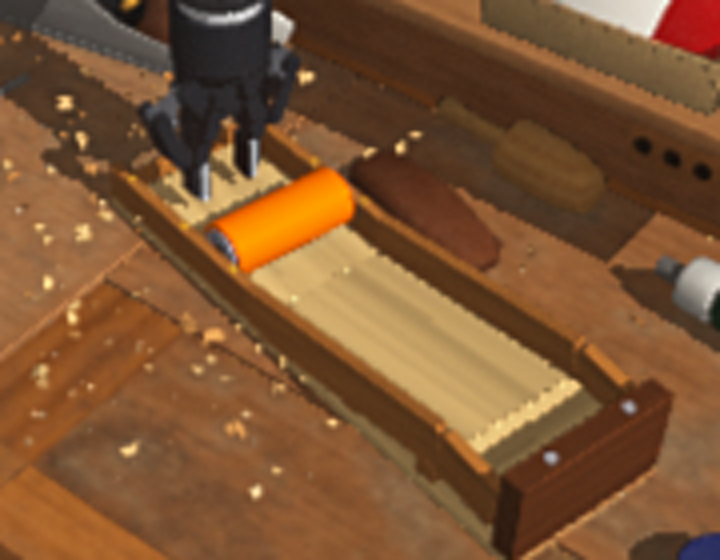

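Call:
drive_tool(
  increments="-0.00116 -0.00486 0 0;-0.00116 -0.00486 0 0;-0.00116 -0.00486 0 0;-0.00116 -0.00486 0 0;-0.00116 -0.00486 0 0;-0.00116 -0.00486 0 0;-0.00116 -0.00486 0 0;-0.00116 -0.00486 0 0;-0.00116 -0.00486 0 0;-0.00116 -0.00486 0 0;-0.00116 -0.00486 0 0;-0.00116 -0.00486 0 0",
)

```text
t: 4.52
eef_pos: [0.5392, 0.0336, 0.0503]
tool_rot: [-0.0, 0.786, 0.619, -0.0]
contact_force: [-0.2, 0.1, -0.0]
gripper_width: 0.449
```

Run:
```python
from h import *
o=bot.get_obs();print(o["t"],o["eef_pos"],o["contact_force"])
a=bot.read_camera("top")[:,:,::-1][140:260,220:420];b=bot.read_camera("scene")[:,:,::-1][150:290,220:400]
cv2.imwrite("pics/d_t.png",cv2.resize(a,None,fx=4,fy=4));cv2.imwrite("pics/d_s.png",cv2.resize(b,None,fx=4,fy=4,interpolation=cv2.INTER_CUBIC))
```

```text
4.5167 [0.5391867  0.03358123 0.05029025] [-0.20955612  0.07149273 -0.0355666 ]
```

View pics/d_t.png

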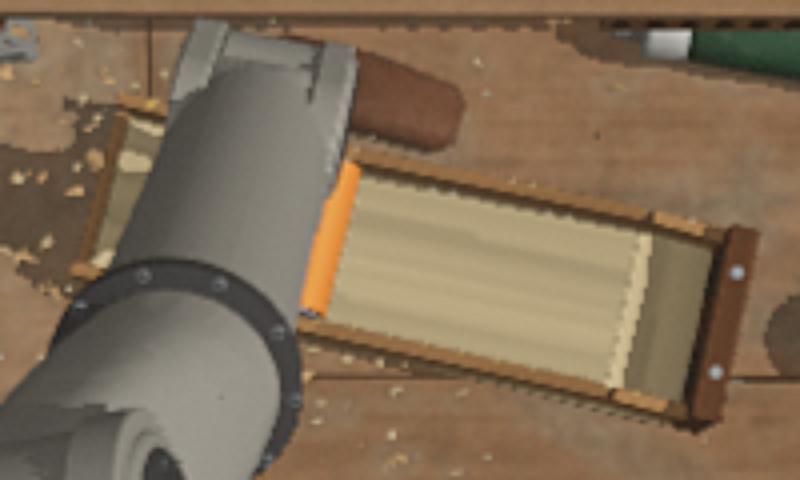

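View pics/d_s.png

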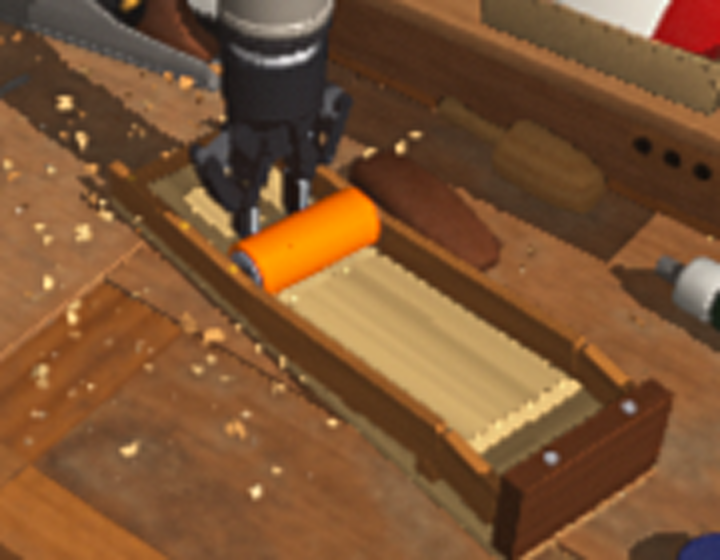

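The roller is square and just ahead of the fingertips on the flat. I'll go on pushing it onto the slope.

Call:
drive_tool(
  increments="-0.00116 -0.00486 0 0;-0.00116 -0.00486 0 0;-0.00116 -0.00486 0 0;-0.00116 -0.00486 0 0;-0.00116 -0.00486 0 0;-0.00116 -0.00486 0.0007 0;-0.00116 -0.00486 0.0007 0;-0.00116 -0.00486 0.0007 0;-0.00116 -0.00486 0.0007 0;-0.00116 -0.00486 0.0007 0;-0.00116 -0.00486 0.0007 0;-0.00116 -0.00486 0.0007 0",
)

```text
t: 5.62
eef_pos: [0.5253, -0.0247, 0.0553]
tool_rot: [-0.0, 0.786, 0.619, 0.0]
contact_force: [1.3, 4.0, 2.4]
gripper_width: 0.451
```

Run:
```python
from h import *
o=bot.get_obs();print(o["t"],o["eef_pos"],o["contact_force"])
b=bot.read_camera("scene")[:,:,::-1][150:290,220:400]
cv2.imwrite("pics/e_s.png",cv2.resize(b,None,fx=4,fy=4,interpolation=cv2.INTER_CUBIC))
```

```text
5.6167 [ 0.52529709 -0.02467914  0.05529772] [1.26968106 4.02574927 2.4011294 ]
```

View pics/e_s.png

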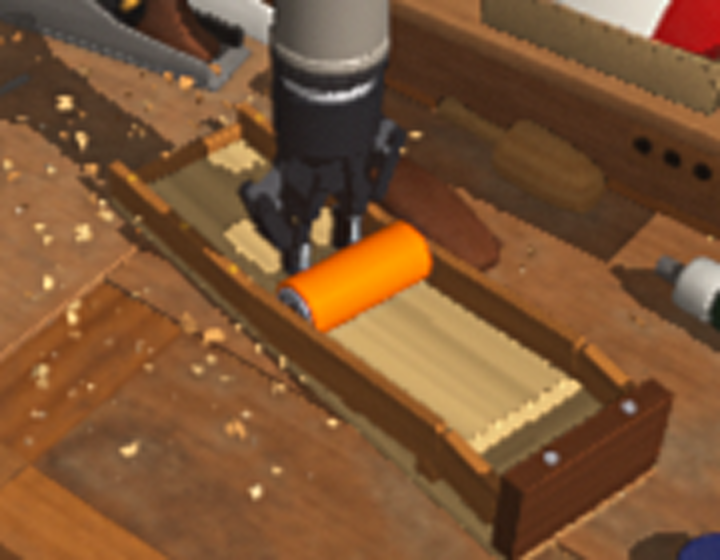

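Call:
drive_tool(
  increments="-0.00116 -0.00486 0.0007 0;-0.00116 -0.00486 0.0007 0;-0.00116 -0.00486 0.0007 0;-0.00116 -0.00486 0.0007 0;-0.00116 -0.00486 0.0007 0;-0.00116 -0.00486 0.0007 0;-0.00116 -0.00486 0.0007 0;-0.00116 -0.00486 0.0007 0;-0.00116 -0.00486 0.0007 0;-0.00116 -0.00486 0.0007 0;-0.00116 -0.00486 0.0007 0;-0.00116 -0.00486 0.0007 0",
)

```text
t: 6.67
eef_pos: [0.5113, -0.083, 0.0637]
tool_rot: [-0.0, 0.786, 0.619, -0.0]
contact_force: [1.1, 3.4, 3.4]
gripper_width: 0.452
```

Run:
```python
from h import *
o=bot.get_obs();print(o["t"],o["eef_pos"],o["contact_force"])
b=bot.read_camera("scene")[:,:,::-1][150:290,220:400]
cv2.imwrite("pics/f_s.png",cv2.resize(b,None,fx=4,fy=4,interpolation=cv2.INTER_CUBIC))
```

```text
6.6667 [ 0.51134014 -0.08304913  0.06366905] [1.14417416 3.38109345 3.39063363]
```

View pics/f_s.png

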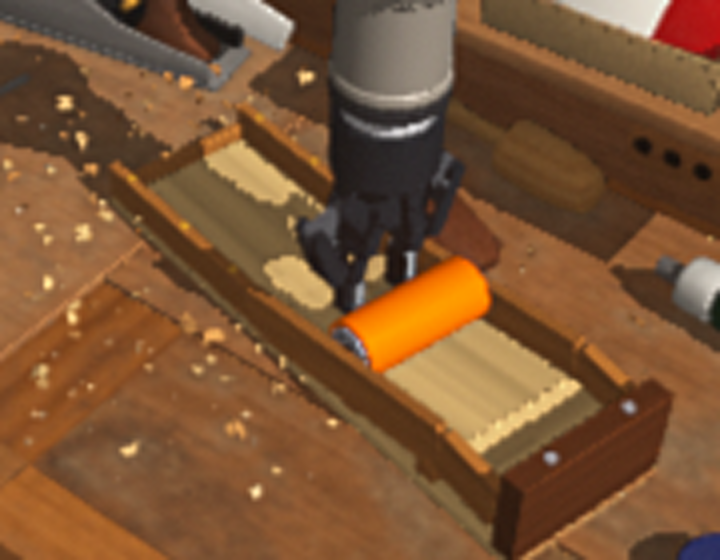

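The roller is square to the rails about halfway up, pushed with about 3.5 N.

Call:
drive_tool(
  increments="-0.00116 -0.00486 0.0007 0;-0.00116 -0.00486 0.0007 0;-0.00116 -0.00486 0.0007 0;-0.00116 -0.00486 0.0007 0;-0.00116 -0.00486 0.0007 0;-0.00116 -0.00486 0.0007 0;-0.00116 -0.00486 0.0007 0;-0.00116 -0.00486 0.0007 0;-0.00116 -0.00486 0.0007 0;-0.00116 -0.00486 0.0007 0;-0.00116 -0.00486 0.0007 0;-0.00116 -0.00486 0.0007 0",
)

```text
t: 7.72
eef_pos: [0.4974, -0.1414, 0.0721]
tool_rot: [-0.0, 0.786, 0.619, -0.0]
contact_force: [0.6, 4.4, 2.9]
gripper_width: 0.454
```

Run:
```python
from h import *
o=bot.get_obs();print(o["t"],o["eef_pos"],o["contact_force"])
b=bot.read_camera("scene")[:,:,::-1][150:290,220:400]
cv2.imwrite("pics/g_s.png",cv2.resize(b,None,fx=4,fy=4,interpolation=cv2.INTER_CUBIC))
```

```text
7.7167 [ 0.49740849 -0.14136535  0.07207405] [0.56225732 4.37601329 2.89800576]
```

View pics/g_s.png

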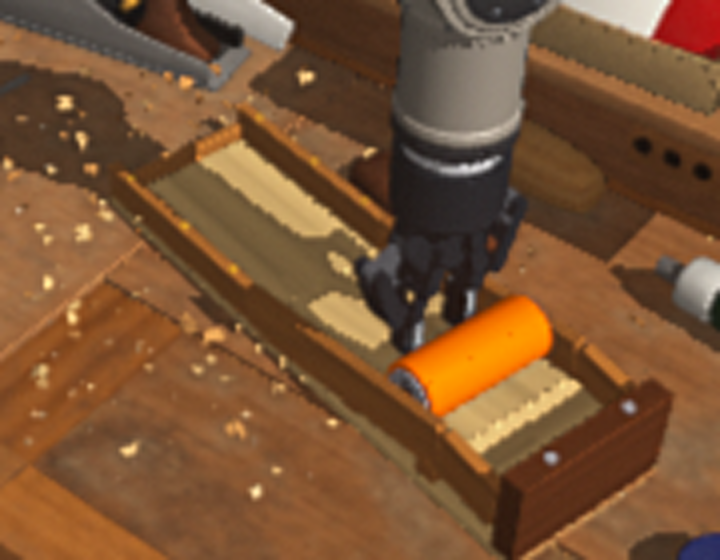

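Call:
drive_tool(
  increments="-0.00116 -0.00486 0.0007 0;-0.00116 -0.00486 0.0007 0;-0.00116 -0.00486 0.0007 0;-0.00116 -0.00486 0.0007 0;-0.00116 -0.00486 0.0007 0;-0.00116 -0.00486 0.0007 0;-0.00116 -0.00486 0.0007 0;-0.00116 -0.00486 0.0007 0;-0.00116 -0.00486 0.0005 0;-0.0007 -0.003 0 0;-0.0007 -0.003 0 0;0 0 0 0",
)

```text
t: 8.77
eef_pos: [0.485, -0.192, 0.078]
tool_rot: [0.0, 0.786, 0.618, -0.001]
contact_force: [-0.1, 0.9, 0.4]
gripper_width: 0.448
```

Run:
```python
from h import *
o=bot.get_obs();print(o["t"],o["eef_pos"],o["contact_force"])
b=bot.read_camera("scene")[:,:,::-1][150:290,220:400]
cv2.imwrite("pics/h_s.png",cv2.resize(b,None,fx=4,fy=4,interpolation=cv2.INTER_CUBIC))
```

```text
8.7667 [ 0.48500569 -0.1920288   0.07795396] [-0.0887577   0.93102019  0.3501981 ]
```

View pics/h_s.png

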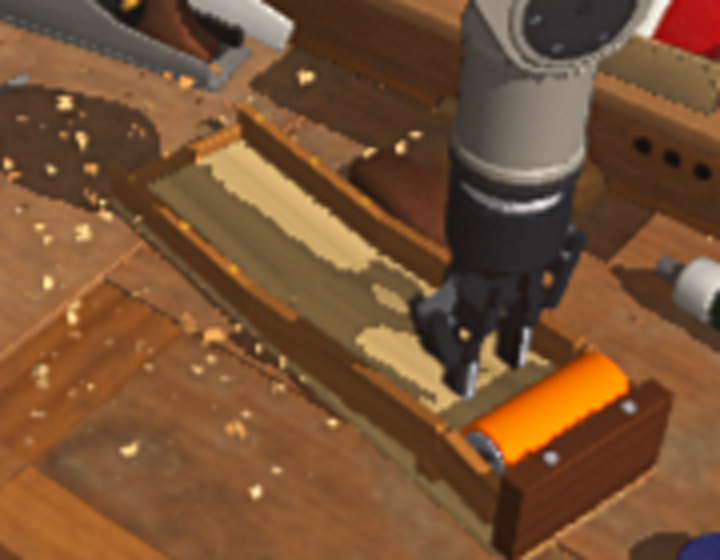

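The roller has crossed the crest and lies against the stop block, with the fingers clear of it. I'll lift straight up.

Call:
drive_tool(
  increments="0.0005 0.002 0 0;0.0005 0.002 0.005 0;0 0 0.01 0;0 0 0.015 0;0 0 0.015 0;0 0 0.015 0;0 0 0.015 0;0 0 0.015 0;0 0 0.015 0;0 0 0.015 0;0 0 0.01 0;0 0 0 0",
)

```text
t: 9.82
eef_pos: [0.488, -0.1869, 0.2107]
tool_rot: [0.002, 0.786, 0.619, 0.002]
contact_force: [0.6, -0.7, -0.3]
gripper_width: 0.451
```

Call:
drive_tool(
  increments="0.005 0.015 0 0;0.005 0.025 0 0;0.005 0.025 0 0;0.005 0.025 0 0;0.005 0.025 0 0;0.005 0.025 0 0;0.005 0.015 0 0;0 0 0 0;0 0 0 0;0 0 0 0",
)

```text
t: 10.65
eef_pos: [0.5212, -0.0326, 0.2077]
tool_rot: [0.0, 0.786, 0.618, -0.001]
contact_force: [-0.2, 0.1, 0.3]
gripper_width: 0.455
```

Run:
```python
from h import *
o=bot.get_obs();print(o["t"],o["eef_pos"],o["contact_force"])
tp=bot.read_camera("top")[:,:,::-1];s=bot.read_camera("scene")[:,:,::-1]
cv2.imwrite("pics/i_t.png",cv2.resize(tp[140:260,220:420],None,fx=4,fy=4,interpolation=cv2.INTER_CUBIC));cv2.imwrite("pics/i_tf.png",tp);cv2.imwrite("pics/i_sf.png",s)
cv2.imwrite("pics/i_s.png",cv2.resize(s[150:290,220:400],None,fx=4,fy=4,interpolation=cv2.INTER_CUBIC))
c=bot.calibration("top")
m=cv2.inRange(cv2.cvtColor(tp,cv2.COLOR_BGR2HSV),(5,170,120),(20,255,255));k,l,st,ce=cv2.connectedComponentsWithStats(m)
th=-1.805;t=np.array([.516,-.069]);R=np.array([[np.cos(th),np.sin(th)],[-np.sin(th),np.cos(th)]])
for j in range(1,k):
    if st[j,4]>100:
        p=cast(c,ce[j],.068);print(st[j],R@(p[:2]-t))
        vx,vy,_,_=cv2.fitLine(np.argwhere(l==j)[:,::-1].astype(np.float32),cv2.DIST_L2,0,.01,.01).ravel()
        q=cast(c,ce[j]+20*np.array([vx,vy]),.068);e=R@(q-p)[:2];print("axis dev from ramp y",np.arctan2(e[0],e[1]))
```

```text
10.65 [ 0.52118622 -0.03264818  0.20773059] [-0.19839587  0.14073638  0.29873535]
[376 198  23  41 574] [0.18189369 0.00449142]
axis dev from ramp y 0.022834114473975778
```

View pics/i_tf.png

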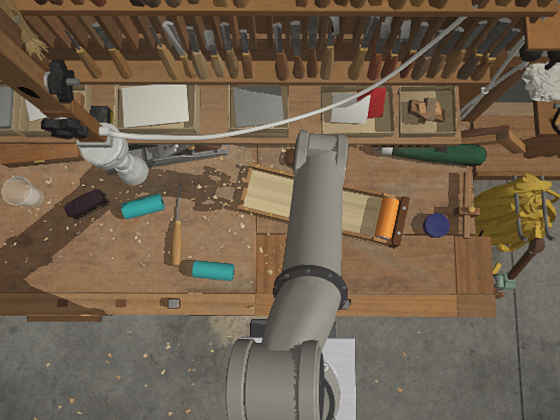

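View pics/i_s.png

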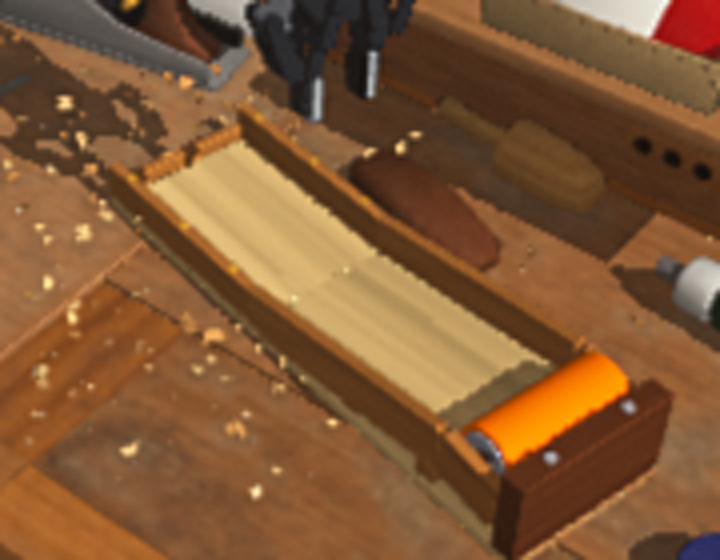

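The roller is at ramp x ≈ 0.182, about 0.02 rad off square, lying against the stop. The gripper is clear and the bystanders are where they were. I'm handing in.

Run:
```python
from station import bot
print(bot.hand_in())
```

```text
the job is handed in; nothing more can be done
None
```

I pushed the orange roller slowly up the slope (about 0.06 m/s, 3–5 N) with both fingertips side by side. It rolled over the crest into the cradle by itself. I then lifted the gripper clear and handed in at about 10.7 s; no verdict was reported.

**Last checks:** in the top view the roller is at ramp x ≈ 0.182 m (seat 0.183 m), with its axis about 0.02 rad off square. The scene view shows it against the stop block, in the same place as just after it rolled in. The force reading with the gripper clear was about zero. By eye, the wax tin, spectacle case and gouge have not moved, though the arm partly hid the case in the last top view.

**What was not exact:** the ramp position from the top and scene views differed by about 3 mm, and the wrist view settled it to about 2 mm. The top-view estimate also put the roller about 4 mm sideways of centre. I put that down to measuring the visible orange surface, since the rails allow only 2 mm. I did not measure the roller's final height; I judged it by eye.

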